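# Set up the sauce warmer for service

## Robot

A 6-joint arm with a two-finger parallel gripper is mounted at the origin on the work surface. World frame = base frame: x ahead of the robot, y to its left, z up, the work surface at z = 0. Lengths are in m, angles in rad, forces in N, time in s.
With the tool pointing down it reaches from about 0.3 to 0.875 m from the base axis. Payload 6.4 kg.
Tool frame: the origin (TCP) lies at the very end of the fingers, on their centre line; the grasp point (between the pads) lies 19 mm behind it; x points along the fingers, y is the direction in which the jaws open and shut, and the axes are right-handed (so a half turn about x gives the same grasp; the last joint's range is limited). The gripper opens to 85 mm and grips with 20 to 120 N. Pads are 22 mm wide; open, the fingers measure 114 mm over their backs; the gripper's body (76 mm by 85 mm) begins 54 mm behind the grasp point. The pads swing forward as they close: fully open they stand 13 mm farther back than shut.
Start: joints at [1.097, 0.181, 1.607, -0, 1.354, -0.206], TCP at [0.152, 0.555, 0.231] pointing down, gripper open.
Joint ranges: [-2.99, 2.99], [-0.89, 2.07], [0.3, 2.58], [-1.14, 4.28], [0, 2.63], [-3.12, 3.12]. Speed limits (rad/s): [2.57, 2.57, 3.01, 3.14, 3.14, 3.14].

## Interface

Orientations are given as a unit quaternion [w, x, y, z].
In Python, from bench import status, optics, hand_in gives the robot as it stands. The module is installed in compiled form; this text tells all that it offers.
- The arm moves only by the shell command python3 -m jog 'ROWS'. ROWS is JSON, one flat list of numbers, 5 for each row, row after row: the shift along the tool's x, y, z in mm, then the turn about the tool's x in degrees, then the opening in per cent of the stroke, from 0 (shut) to 100 (fully open). In form: [tx, ty, tz, yaw, gripper, tx, ty, tz, yaw, gripper, ...]. A call has exactly 5 rows; each row is the pose to reach, as a shift and turn from the pose commanded when the call began, along the tool's axes at that moment; what a row does not reach only later rows make up. A row lasts 1/10 s, in which the tool goes at most 50 mm and 8.59 degrees, less where a joint would pass 70% of its speed; a pose out of reach is approached as far as the arm can. A call with a gripper value outside its range is refused whole. The fingers move at their own pace and stop on an object; the grip force is fixed at half the most. Time passes only in rows, so rows that repeat a pose let the fingers close, or fill a call up. It gives the time, the measured TCP pose, the force and the opening at its end, in the units of the state.
- status.get_obs(): the state, without advancing time (a new reading comes with each control period).
- optics.camera(name): name is "scene" or "top" or "wrist"; returns the picture (420x560x3 uint8, red, green, blue); there is no depth.
- optics.get_calibration(name): a dict with "vertical_fov" (degrees; the focal length in pixels is half the picture's height over the tangent of half this angle, whatever the lens; pixels are square), "cx", "cy" (the principal point, pixels), "k1" (the pictures are not rectified: a ray, as slopes to the right and down, at radius r is drawn at 1 + k1 r^2 times it, then the intrinsics apply), "extrinsics" (4x4, takes a point from camera to world coordinates). Camera axes: x right, y up, looking along -z (the intrinsics and any distortion apply to the point x, -y, -z); pixel columns grow to the right and rows downward; lengths in m; the calibration is good to about 2 mm. A picture is of the moment at which its call begins: read the wrist's pose just before it. get_calibration takes no time and is no camera call; for the wrist camera it gives the pose at the moment of the call.
- hand_in(): hands the job in, once; it reports no verdict.
The state is a dict: "time_s": time; "q": joint angles; "dq": joint speeds; "joint_efforts": joint torques, N m; "eef_pos": TCP position; "eef_rot": TCP orientation; "wrist_force": force on the tool from outside, world axes, zero at the start; "torque": the same for the moment, N m; "opening": opening from 0.0 (shut) to 1.0 (fully open).
Only numpy, scipy, OpenCV 4.12 (cv2) and the standard library are available. Lean on these libraries where they do the work, as an engineer would, in place of code of your own. Each camera call takes 0.05 s, during which the arm holds its last target. There are 200 camera calls.

## Task

First turn the warmer's dial back to off (the white dot). Then feel by their weight which of the identical canisters are full and stand every full one upright on the black hot plate, and put the empty ones in the grey wash tub; once all the full ones are on the plate, turn the dial to the red dot and let go. Leave the oil bottle, spice jar and skillet where they are.

Things in the scene. Friction and masses are not known exactly. Their poses are not given: they have to be found in the camera images.
- warmer: fixed countertop sauce warmer, a low dark steel box 210 mm (its x) by 427 mm (its y), top face 50 mm above the work surface. Origin at work-surface level under the centre of the black hot plate; the plate, flat and level with the top, measures 180 mm in x by 300 mm in y. The blue control panel, 110 mm in y, lies on its -y side; the dial axis is at x = 0, y = -208 mm. Place and yaw vary.
- dial (a joint): the dial of the warmer, rotation in rad: 0 = pointer at the white off dot (an end stop is just below 0), growing as it turns CLOCKWISE seen from above, up to 4.19. It clicks into detents 40 degrees (0.698 rad) apart, at 0, 0.698, 1.396, 2.094, 2.793, 3.491 and 4.189, and is drawn into the nearest one when let go; about 0.1 N m turns it past a click. It starts on one of the clicks from the third to the last.
- dial_grip (a point): on the dial's vertical axis, 84 mm above the work surface, where to grip. The black dial is a disc of 48 mm diameter on the panel (its top 62 mm above the work surface) carrying an upright grip bar 44 mm long, 14 mm thick, its top 92 mm above the work surface. The bar runs along the point's x axis; the point's -x axis points to where the white pointer tip points. The point turns with the dial.
- dial_pointer (a point): the spot on the panel to which the white pointer points, 41 mm from the dial axis on the circle of the setting dots; moves with the dial. At off it lies on the warmer's -x side of the axis.
- mark_red: the red setting dot, 11 mm in diameter, flat on the panel 41 mm from the dial axis, at one of the five clicks from the third to the seventh (dial 1.396 to 4.189); which one varies. The other clicks have small black dots, off has a white dot of 10 mm.
- tub: fixed grey plastic wash tub, open on top, outside 290 mm (its x) by 150 mm (its y) by 60 mm tall, walls and floor 5 mm. Origin at the centre of its underside. Place and yaw vary.
- pot_a: covered stainless sauce canister, upright cylinder 56 mm in diameter (body), 70 mm tall with its black lid (lid fixed on, 53 mm in diameter, the top 9 mm). All six look the same; a full one weighs about 400 g and an empty one about 90 g (each within 10 %), told apart only by lifting. Thick base, so its centre of mass is low, about 17 mm up. Origin at the centre of its underside, z up along its axis. May be absent (None).
- pot_b: covered stainless sauce canister, upright cylinder 56 mm in diameter (body), 70 mm tall with its black lid (lid fixed on, 53 mm in diameter, the top 9 mm). All six look the same; a full one weighs about 400 g and an empty one about 90 g (each within 10 %), told apart only by lifting. Thick base, so its centre of mass is low, about 17 mm up. Origin at the centre of its underside, z up along its axis. May be absent (None).
- pot_c: covered stainless sauce canister, upright cylinder 56 mm in diameter (body), 70 mm tall with its black lid (lid fixed on, 53 mm in diameter, the top 9 mm). All six look the same; a full one weighs about 400 g and an empty one about 90 g (each within 10 %), told apart only by lifting. Thick base, so its centre of mass is low, about 17 mm up. Origin at the centre of its underside, z up along its axis. May be absent (None).
- pot_d: covered stainless sauce canister, upright cylinder 56 mm in diameter (body), 70 mm tall with its black lid (lid fixed on, 53 mm in diameter, the top 9 mm). All six look the same; a full one weighs about 400 g and an empty one about 90 g (each within 10 %), told apart only by lifting. Thick base, so its centre of mass is low, about 17 mm up. Origin at the centre of its underside, z up along its axis. May be absent (None).
- pot_e: covered stainless sauce canister, upright cylinder 56 mm in diameter (body), 70 mm tall with its black lid (lid fixed on, 53 mm in diameter, the top 9 mm). All six look the same; a full one weighs about 400 g and an empty one about 90 g (each within 10 %), told apart only by lifting. Thick base, so its centre of mass is low, about 17 mm up. Origin at the centre of its underside, z up along its axis. May be absent (None).
- pot_f: covered stainless sauce canister, upright cylinder 56 mm in diameter (body), 70 mm tall with its black lid (lid fixed on, 53 mm in diameter, the top 9 mm). All six look the same; a full one weighs about 400 g and an empty one about 90 g (each within 10 %), told apart only by lifting. Thick base, so its centre of mass is low, about 17 mm up. Origin at the centre of its underside, z up along its axis. May be absent (None).
- oil_bottle: bystander: yellow oil bottle with white cap, 60 mm in diameter, 190 mm tall; origin under its centre. Not to be disturbed.
- spice_jar: bystander: amber spice jar with green lid, 56 mm in diameter, 85 mm tall; origin under its centre. Not to be disturbed.
- skillet: bystander: small cast-iron skillet, 132 mm in diameter, 30 mm tall, handle along its +x to 130 mm from its centre; origin under its centre. Not to be disturbed.

How it is judged:
On the way, in this order (a step that is already met when the one before it is completed fails the run):
1. the dial is turned to off (the white dot) (value of joint dial below 0.15 rad), for 0.3 s.
2. with the dial at off, every full canister stands on the hot plate (value of joint dial below 0.15 rad and ((x of pot_a in the frame of warmer between -0.085 and 0.085 m and y of pot_a in the frame of warmer between -0.145 and 0.145 m and z of pot_a in the frame of warmer between 0.043 and 0.06 m and angle between pot_a's own z axis and vertical below 0.15 rad) or contact force between pot_a and anything else below 2.2 N) and ((x of pot_b in the frame of warmer between -0.085 and 0.085 m and y of pot_b in the frame of warmer between -0.145 and 0.145 m and z of pot_b in the frame of warmer between 0.043 and 0.06 m and angle between pot_b's own z axis and vertical below 0.15 rad) or contact force between pot_b and anything else below 2.2 N) and ((x of pot_c in the frame of warmer between -0.085 and 0.085 m and y of pot_c in the frame of warmer between -0.145 and 0.145 m and z of pot_c in the frame of warmer between 0.043 and 0.06 m and angle between pot_c's own z axis and vertical below 0.15 rad) or contact force between pot_c and anything else below 2.2 N) and ((x of pot_d in the frame of warmer between -0.085 and 0.085 m and y of pot_d in the frame of warmer between -0.145 and 0.145 m and z of pot_d in the frame of warmer between 0.043 and 0.06 m and angle between pot_d's own z axis and vertical below 0.15 rad) or contact force between pot_d and anything else below 2.2 N) and ((x of pot_e in the frame of warmer between -0.085 and 0.085 m and y of pot_e in the frame of warmer between -0.145 and 0.145 m and z of pot_e in the frame of warmer between 0.043 and 0.06 m and angle between pot_e's own z axis and vertical below 0.15 rad) or contact force between pot_e and anything else below 2.2 N) and ((x of pot_f in the frame of warmer between -0.085 and 0.085 m and y of pot_f in the frame of warmer between -0.145 and 0.145 m and z of pot_f in the frame of warmer between 0.043 and 0.06 m and angle between pot_f's own z axis and vertical below 0.15 rad) or contact force between pot_f and anything else below 2.2 N)), for 0.3 s.
3. with the full canisters on the plate, the dial is turned to the red dot (horizontal distance between dial_pointer and mark_red below 0.008 m and ((x of pot_a in the frame of warmer between -0.085 and 0.085 m and y of pot_a in the frame of warmer between -0.145 and 0.145 m and z of pot_a in the frame of warmer between 0.043 and 0.06 m and angle between pot_a's own z axis and vertical below 0.15 rad) or contact force between pot_a and anything else below 2.2 N) and ((x of pot_b in the frame of warmer between -0.085 and 0.085 m and y of pot_b in the frame of warmer between -0.145 and 0.145 m and z of pot_b in the frame of warmer between 0.043 and 0.06 m and angle between pot_b's own z axis and vertical below 0.15 rad) or contact force between pot_b and anything else below 2.2 N) and ((x of pot_c in the frame of warmer between -0.085 and 0.085 m and y of pot_c in the frame of warmer between -0.145 and 0.145 m and z of pot_c in the frame of warmer between 0.043 and 0.06 m and angle between pot_c's own z axis and vertical below 0.15 rad) or contact force between pot_c and anything else below 2.2 N) and ((x of pot_d in the frame of warmer between -0.085 and 0.085 m and y of pot_d in the frame of warmer between -0.145 and 0.145 m and z of pot_d in the frame of warmer between 0.043 and 0.06 m and angle between pot_d's own z axis and vertical below 0.15 rad) or contact force between pot_d and anything else below 2.2 N) and ((x of pot_e in the frame of warmer between -0.085 and 0.085 m and y of pot_e in the frame of warmer between -0.145 and 0.145 m and z of pot_e in the frame of warmer between 0.043 and 0.06 m and angle between pot_e's own z axis and vertical below 0.15 rad) or contact force between pot_e and anything else below 2.2 N) and ((x of pot_f in the frame of warmer between -0.085 and 0.085 m and y of pot_f in the frame of warmer between -0.145 and 0.145 m and z of pot_f in the frame of warmer between 0.043 and 0.06 m and angle between pot_f's own z axis and vertical below 0.15 rad) or contact force between pot_f and anything else below 2.2 N)), for 0.3 s.
At the end, for the whole second after the job is handed in: (Full: presses down with over 2.2 N.) Dial pointer within 8 mm of the red dot; every full canister standing on the hot plate (axis within 85 mm in x, 145 mm in y from its centre, tilt under 0.15 rad), every empty one inside the tub, all at rest (horizontal distance between dial_pointer and mark_red below 0.008 m and ((x of pot_a in the frame of warmer between -0.085 and 0.085 m and y of pot_a in the frame of warmer between -0.145 and 0.145 m and z of pot_a in the frame of warmer between 0.043 and 0.06 m and angle between pot_a's own z axis and vertical below 0.15 rad and contact force between pot_a and warmer above 2.2 N) or (x of pot_a in the frame of tub between -0.14 and 0.14 m and y of pot_a in the frame of tub between -0.07 and 0.07 m and z of pot_a in the frame of tub between -0.002 and 0.045 m and contact force between pot_a and tub below 2.2 N)) and ((x of pot_b in the frame of warmer between -0.085 and 0.085 m and y of pot_b in the frame of warmer between -0.145 and 0.145 m and z of pot_b in the frame of warmer between 0.043 and 0.06 m and angle between pot_b's own z axis and vertical below 0.15 rad and contact force between pot_b and warmer above 2.2 N) or (x of pot_b in the frame of tub between -0.14 and 0.14 m and y of pot_b in the frame of tub between -0.07 and 0.07 m and z of pot_b in the frame of tub between -0.002 and 0.045 m and contact force between pot_b and tub below 2.2 N)) and ((x of pot_c in the frame of warmer between -0.085 and 0.085 m and y of pot_c in the frame of warmer between -0.145 and 0.145 m and z of pot_c in the frame of warmer between 0.043 and 0.06 m and angle between pot_c's own z axis and vertical below 0.15 rad and contact force between pot_c and warmer above 2.2 N) or (x of pot_c in the frame of tub between -0.14 and 0.14 m and y of pot_c in the frame of tub between -0.07 and 0.07 m and z of pot_c in the frame of tub between -0.002 and 0.045 m and contact force between pot_c and tub below 2.2 N)) and ((x of pot_d in the frame of warmer between -0.085 and 0.085 m and y of pot_d in the frame of warmer between -0.145 and 0.145 m and z of pot_d in the frame of warmer between 0.043 and 0.06 m and angle between pot_d's own z axis and vertical below 0.15 rad and contact force between pot_d and warmer above 2.2 N) or (x of pot_d in the frame of tub between -0.14 and 0.14 m and y of pot_d in the frame of tub between -0.07 and 0.07 m and z of pot_d in the frame of tub between -0.002 and 0.045 m and contact force between pot_d and tub below 2.2 N)) and ((x of pot_e in the frame of warmer between -0.085 and 0.085 m and y of pot_e in the frame of warmer between -0.145 and 0.145 m and z of pot_e in the frame of warmer between 0.043 and 0.06 m and angle between pot_e's own z axis and vertical below 0.15 rad and contact force between pot_e and warmer above 2.2 N) or (x of pot_e in the frame of tub between -0.14 and 0.14 m and y of pot_e in the frame of tub between -0.07 and 0.07 m and z of pot_e in the frame of tub between -0.002 and 0.045 m and contact force between pot_e and tub below 2.2 N)) and ((x of pot_f in the frame of warmer between -0.085 and 0.085 m and y of pot_f in the frame of warmer between -0.145 and 0.145 m and z of pot_f in the frame of warmer between 0.043 and 0.06 m and angle between pot_f's own z axis and vertical below 0.15 rad and contact force between pot_f and warmer above 2.2 N) or (x of pot_f in the frame of tub between -0.14 and 0.14 m and y of pot_f in the frame of tub between -0.07 and 0.07 m and z of pot_f in the frame of tub between -0.002 and 0.045 m and contact force between pot_f and tub below 2.2 N)) and linear speed of each of pot_a, pot_b, pot_c, pot_d, pot_e, pot_f below 0.03 m/s); the robot touches nothing.
It fails at once if the oil bottle is disturbed (moved more than 40 mm) (distance of oil_bottle from where it was at the start of the episode above 0.04 m).
It fails at once if the spice jar is disturbed (moved more than 40 mm) (distance of spice_jar from where it was at the start of the episode above 0.04 m).
It fails at once if the skillet is disturbed (moved more than 40 mm) (distance of skillet from where it was at the start of the episode above 0.04 m).
Of pot_a, pot_b, pot_c, pot_d, pot_e, pot_f only 4 to 6 are there at a start; the rules pass over those that are not, and their reading is None.
At some moment in a run one of pot_a, pot_b, pot_c, pot_d, pot_e, pot_f may be knocked a few centimetres aside while the robot is not near it.
It also fails if it takes over 210 s, if anything falls off the work surface, if the arm or the gripper's body presses on something with over 40 N, if the wrist force passes 120 N, or if a joint passes its speed limit or range.

## Working session

There is one attempt and no reset: what is moved stays moved. The work goes in short steps, Python scripts to look and compute and a shell command to move; the robot and the scene stay as the last step left them, time stands still between calls to the robot, and variables do not carry over. Pictures are saved under pics/ and viewed, on a budget of 14 in all, crops included, one or two more only if the job needs it, and the job is handed in when it is done.

```bash
mkdir -p pics; cat > h.py <<'E'
import numpy as np, cv2
from bench import status, optics
from scipy.spatial.transform import Rotation as R
def snap(name,fn,crop=None,scale=1):
    im=optics.camera(name)[:,:,::-1]
    if crop: r0,r1,c0,c1=crop; im=im[r0:r1,c0:c1]
    if scale!=1: im=cv2.resize(im,None,fx=scale,fy=scale,interpolation=cv2.INTER_CUBIC)
    cv2.imwrite('pics/'+fn,im)
def px2w(name,u,v,z,cal=None):
    c=cal or optics.get_calibration(name)
    f=210/np.tan(np.radians(c['vertical_fov'])/2)
    x=(u-c['cx'])/f; y=(v-c['cy'])/f
    rd=np.hypot(x,y); r=rd
    for _ in range(30): r=rd/(1+c['k1']*r*r)
    s=r/rd if rd>0 else 1
    T=np.array(c['extrinsics']); d=T[:3,:3]@np.array([x*s,-y*s,-1]); o=T[:3,3]
    return o+d*(z-o[2])/d[2]
def w2px(name,p):
    c=optics.get_calibration(name); f=210/np.tan(np.radians(c['vertical_fov'])/2)
    T=np.array(c['extrinsics']); q=T[:3,:3].T@(np.array(p)-T[:3,3])
    x,y=q[0]/-q[2],-q[1]/-q[2]; s=1+c['k1']*(x*x+y*y)
    return np.array([x*s*f+c['cx'],y*s*f+c['cy']])
def tool():
    o=status.get_obs(); w,x,y,z=o['eef_rot']; return np.array(o['eef_pos']),R.from_quat([x,y,z,w]).as_matrix()
def go(p,ydir=None):
    """rows needed to reach TCP p; ydir= wanted world angle (deg) of jaw axis (mod 180)"""
    e,M=tool(); t=M.T@(np.array(p)-e)*1000
    a=0
    if ydir is not None:
        d=M.T@np.array([np.cos(np.radians(ydir)),np.sin(np.radians(ydir)),0]); a=np.degrees(np.arctan2(d[2],d[1])); a=(a+90)%180-90
    print('shift',t.round(1),'yaw',round(a,1),'q6',round(status.get_obs()['q'][5],2))
E
cat > a.py <<'E'
E
python3 - <<'E'
from h import *
snap('top','top0.png',scale=1.42); snap('scene','scene0.png',scale=1.42)
o=status.get_obs(); print(o); print(tool()[1].round(3))
for n in('top','scene','wrist'):print(n,optics.get_calibration(n))
E
```

```text
{'time_s': 0.1, 'q': array([ 1.09671541e+00,  1.81506824e-01,  1.60793290e+00,  2.53412330e-05,
        1.35377277e+00, -2.06279309e-01]), 'dq': array([ 0.00021377, -0.00148634, -0.00385058, -0.00151439,  0.00039176,
       -0.00090393]), 'joint_efforts': array([ 1.09906581e-03, -4.45878124e+01, -3.52236414e+01, -1.71430670e-04,
        4.17706164e-03,  1.80205853e-05]), 'eef_pos': array([0.1518817 , 0.55405777, 0.23043967]), 'eef_rot': array([ 0.70057742,  0.09386441,  0.70097608, -0.09493834]), 'wrist_force': array([-0.41219371, -0.42993957, -0.27737828]), 'torque': array([-0.01325877,  0.02281529,  0.01282471]), 'opening': 1.0005937162071674}
[[-0.001  0.265  0.964]
 [-0.001  0.964 -0.265]
 [-1.    -0.002 -0.   ]]
top {'vertical_fov': 45.736596073151915, 'cx': 282.26897151223267, 'cy': 208.43449832912023, 'k1': -0.038406541611294635, 'extrinsics': array([[-0.02690173,  0.99679613, -0.07532444,  0.50299829],
       [-0.99959832, -0.02749625, -0.00686679, -0.04939857],
       [-0.00891593,  0.07510946,  0.99713544,  1.27507435],
       [ 0.        ,  0.        ,  0.        ,  1.        ]])}
scene {'vertical_fov': 54.86999720470985, 'cx': 281.4781570813048, 'cy': 213.30859644535045, 'k1': 0.01346808368044384, 'extrinsics': array([[-0.07827963, -0.6873205 ,  0.72212383,  1.30864755],
       [ 0.99691658, -0.05792306,  0.05293629,  0.03175197],
       [ 0.00544342,  0.72404106,  0.6897354 ,  0.75410501],
       [ 0.        ,  0.        ,  0.        ,  1.        ]])}
wrist {'vertical_fov': 69.35059791006343, 'cx': 283.3429269690073, 'cy': 208.2618822229936, 'k1': -0.04681758751186244, 'extrinsics': array([[ 0.2643748 , -0.92828442, -0.26152245,  0.08402638],
       [ 0.9644191 ,  0.25409598,  0.07301387,  0.57317417],
       [-0.00132583, -0.27152028,  0.96243181,  0.37326054],
       [ 0.        ,  0.        ,  0.        ,  1.        ]])}
```

View pics/top0.png

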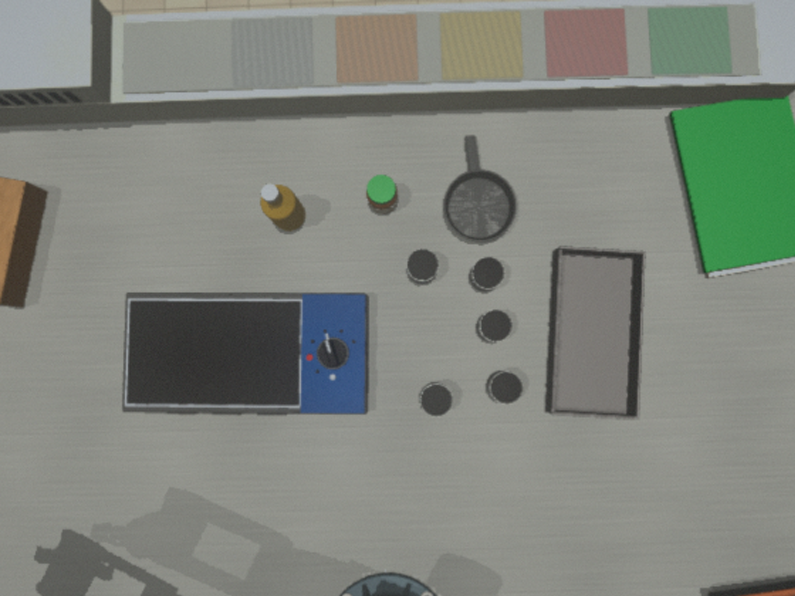

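View pics/scene0.png

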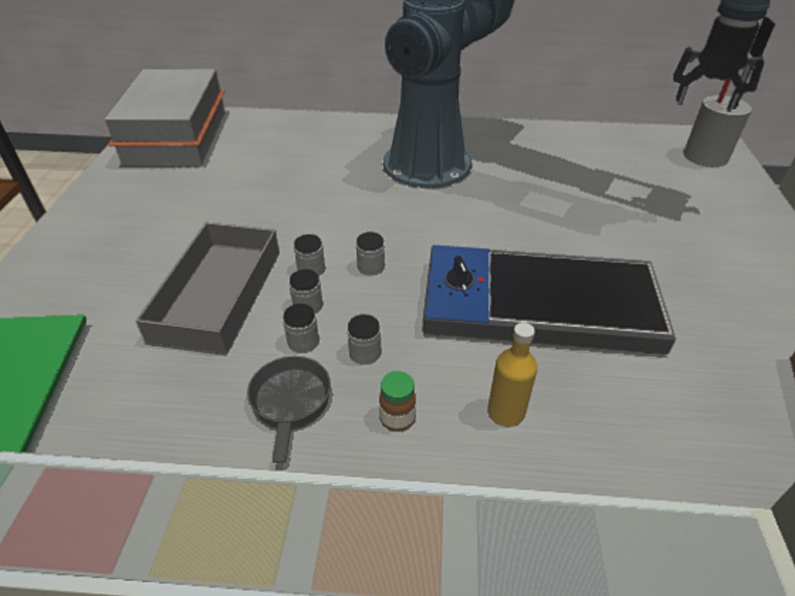

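The scene has five canisters, a dial with its pointer near the fifth click, the white off dot below the axis at (333,377) and the red dot left of it at (309,357). The tub is on the right, and the bystanders are beyond the work area. Next I compute positions.

```bash
python3 - <<'E'
from h import *
s=1.42
P=lambda u,v,z:px2w('top',u/s,v/s,z)[:2]
for n,u,v in[('a',423,266),('b',488,273),('c',495,326),('d',505,386),('e',436,399)]:print(n,P(u,v,.07).round(4))
print('warmer corners',[P(u,v,.05).round(4) for u,v in[(128,294),(368,294),(367,413),(124,411)]])
print('dots white/red',P(333,377,.05).round(4),P(309.5,357.5,.05).round(4),'ptr tip',P(326.5,334,.085).round(4))
print('tub',[P(u,v,.06).round(4) for u,v in[(555,247),(643,251),(637,416),(547,412)]])
print('bottle',P(268,192,.19),'jar',P(381,188,.085),'skillet',P(480,206,.03))
for u,v,z in[(308,243,.07),(370,240,.07),(305,279,.07),(300,314,.07),(364,325,.07)]:print('scene pot',px2w('scene',u/s,v/s,z)[:2].round(4))
im=optics.camera('top')[:,:,::-1]
cv2.imwrite('pics/dial.png',cv2.resize(im[195:300,180:270],None,fx=6,fy=5.7,interpolation=cv2.INTER_CUBIC))
E
```

```text
a [ 0.6445 -0.0805]
b [ 0.6294 -0.1914]
c [ 0.5383 -0.2001]
d [ 0.4364 -0.2133]
e [ 0.4177 -0.0959]
warmer corners [array([0.6122, 0.4374]), array([0.6006, 0.016 ]), array([0.3955, 0.0226]), array([0.4088, 0.4444])]
dots white/red [0.4586 0.0798] [0.4932 0.1198] ptr tip [0.5322 0.0856]
tub [array([ 0.6725, -0.3104]), array([ 0.6614, -0.4631]), array([ 0.3784, -0.4383]), array([ 0.3897, -0.2847])]
bottle [0.7535503  0.16115008] jar [ 0.7788986  -0.01230525] skillet [ 0.754014  -0.1863063]
scene pot [ 0.4398 -0.2107]
scene pot [ 0.42   -0.0924]
scene pot [ 0.5445 -0.1957]
scene pot [ 0.6337 -0.1865]
scene pot [ 0.6504 -0.0756]
```

View pics/dial.png

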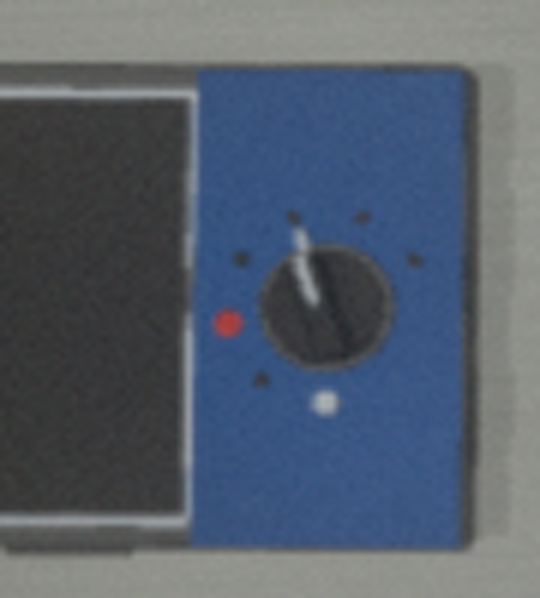

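The dots, clockwise from white (off), are black, red, black, black, black, black. The pointer is on click 4 (2.793 rad) and red is click 2 (1.396 rad). I move above the dial, yawing so that the wrist has room to turn 160° counter-clockwise.

```bash
python3 -m jog '[0,-25,31,0,100, 0,-50,62,0,100, 0,-75,93,0,100, 0,-100,124,0,100, 0,-125,155,0,100]'
python3 -m jog '[0,-25,31,0,100, 0,-50,62,0,100, 0,-75,93,0,100, 0,-100,124,0,100, 0,-125,155,0,100]'
python3 -m jog '[0,-25,31,0,100, 0,-50,62,0,100, 0,-75,93,0,100, 0,-100,124,0,100, 0,-123,153,0,100]'
python3 -m jog '[0,0,0,8,100, 0,0,0,16,100, 0,0,0,24,100, 0,0,0,32,100, 0,0,0,40,100]'
python3 -m jog '[0,0,0,8,100, 0,0,0,16,100, 0,0,0,24,100, 0,0,0,32,100, 0,0,0,40,100]'
python3 -m jog '[0,0,0,8,100, 0,0,0,16,100, 0,0,0,24,100, 0,0,0,32,100, 0,0,0,40,100]'
python3 -m jog '[0,0,0,8,100, 0,0,0,16,100, 0,0,0,24,100, 0,0,0,26,100, 0,0,0,26,100]'
python3 - <<'E'
from h import *
cal=optics.get_calibration('wrist'); snap('wrist','w1.png',scale=1.42)
print(w2px('wrist',(0.4996,0.0717,.05))*1.42)
D=[(324,403),(261,378),(228,323),(241,259),(294,217),(362,217),(415,259)]
P=np.array([px2w('top',180+u/6,195+v/5.7,.05)[:2] for u,v in D])
A=np.c_[2*P,np.ones(7)]; c=np.linalg.lstsq(A,(P**2).sum(1),rcond=None)[0]; print('circle',c[:2],np.sqrt(c[2]+c[0]**2+c[1]**2))
go([c[0],c[1],.15],-71.7)
E
```

```text
time_s: 0.65
eef_pos: [0.269, 0.3915, 0.2311]
eef_rot: [0.701, 0.094, 0.701, -0.094]
wrist_force: [0.9, 1.0, 0.2]
opening: 1.001
time_s: 1.15
eef_pos: [0.3855, 0.2299, 0.2312]
eef_rot: [0.701, 0.094, 0.701, -0.094]
wrist_force: [1.1, 1.1, -0.3]
opening: 1.006
time_s: 1.65
eef_pos: [0.5006, 0.0706, 0.2311]
eef_rot: [0.701, 0.095, 0.701, -0.095]
wrist_force: [0.1, 0.8, 0.3]
opening: 1.0
time_s: 2.15
eef_pos: [0.4997, 0.0723, 0.231]
eef_rot: [0.625, 0.33, 0.625, -0.33]
wrist_force: [0.3, -0.7, 0.3]
opening: 0.998
time_s: 2.65
eef_pos: [0.4997, 0.0723, 0.231]
eef_rot: [-0.474, -0.524, -0.475, 0.524]
wrist_force: [-0.1, 0.5, 0.4]
opening: 1.003
time_s: 3.15
eef_pos: [0.4997, 0.0723, 0.231]
eef_rot: [-0.267, -0.655, -0.267, 0.655]
wrist_force: [0.1, -0.8, 0.5]
opening: 1.001
time_s: 3.65
eef_pos: [0.4997, 0.0723, 0.231]
eef_rot: [-0.115, -0.698, -0.115, 0.698]
wrist_force: [-0.7, 0.1, 0.2]
opening: 1.0
[404.61004708 266.32729092]
circle [0.49933994 0.07876682] 0.041159674859298244
shift [81.1 -6.2 -1.7] yaw 0.4 q6 1.15
```

View pics/w1.png

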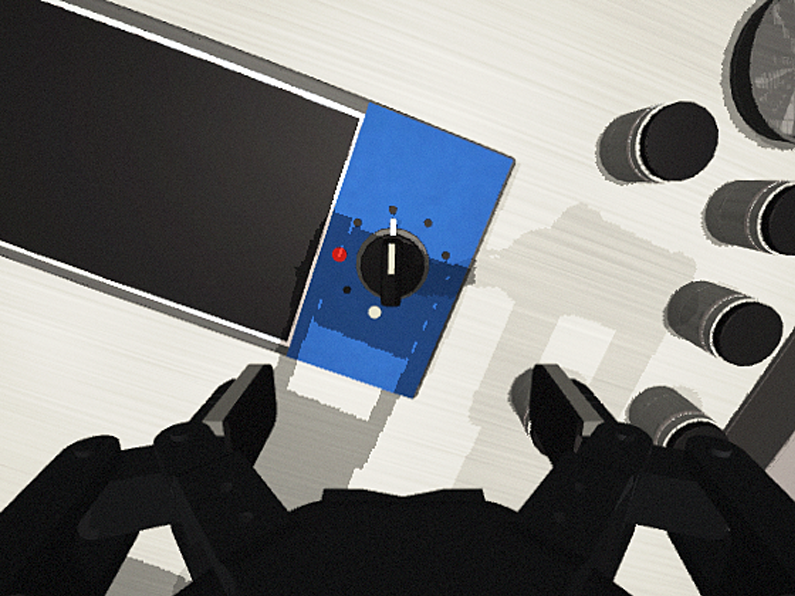

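The wrist view shows the bar vertical, so it is square to the jaws. The dots are white (375,312), black (347,290), red (339,255), then (358,223), (393,210), (428,222) and (446,256).

```bash
python3 - <<'E'
from h import *
D=[(375,312),(347,290),(339,255),(358,223),(393,210),(428,222),(446,256)]
P=np.array([px2w('wrist',u/1.42,v/1.42,.05)[:2] for u,v in D])
A=np.c_[2*P,np.ones(7)]; c=np.linalg.lstsq(A,(P**2).sum(1),rcond=None)[0]; print('circle',c[:2],np.sqrt(c[2]+c[0]**2+c[1]**2))
W=[px2w('wrist',u/1.42,v/1.42,.05)[:2] for u,v in [(516,158),(415,398),(368,102)]]; print(W)
for u,v in[(680,141),(745,331)]:print('pot',px2w('wrist',u/1.42,v/1.42,.07)[:2])
print('yaw',np.degrees(np.arctan2(*(P[0]-c[:2])[::-1])))
go([c[0],c[1],.068],-71.7)
E
```

```text
circle [0.49824067 0.08073847] 0.04111867289730818
[array([0.60096597, 0.02132959]), array([0.39592755, 0.02717187]), array([0.60238958, 0.13373294])]
pot [ 0.64675586 -0.07641282]
pot [ 0.54058194 -0.19287403]
yaw 178.26216277561383
shift [163.1  -8.4  -1.3] yaw 0.4 q6 1.15
```

```bash
python3 -m jog '[30,-7.5,-1.5,0.4,100, 65,-7.5,-1.5,0.4,100, 100,-7.5,-1.5,0.4,60, 135,-7.5,-1.5,0.4,60, 162,-7.5,-1.5,0.4,50]'
python3 -m jog '[0,0,0,0,0, 0,0,0,0,0, 0,0,0,0,0, 0,0,0,0,0, 0,0,0,0,0]'
python3 -m jog '[0,0,0,0,0, 0,0,0,-5,0, 0,0,0,-13,0, 0,0,0,-21,0, 0,0,0,-29,0]'
```

```text
time_s: 4.2
eef_pos: [0.4979, 0.08, 0.0672]
eef_rot: [-0.112, -0.697, -0.113, 0.699]
wrist_force: [-0.0, -0.7, -0.9]
opening: 0.517
time_s: 4.7
eef_pos: [0.4986, 0.0802, 0.0696]
eef_rot: [-0.112, -0.698, -0.112, 0.698]
wrist_force: [-2.0, 3.0, -5.6]
opening: 0.148
time_s: 5.2
eef_pos: [0.4992, 0.0796, 0.0697]
eef_rot: [0.286, 0.647, 0.285, -0.647]
wrist_force: [-1.4, 0.8, -6.7]
opening: 0.15
```

```bash
python3 -m jog '[0,0,0,-8,0, 0,0,0,-16,0, 0,0,0,-24,0, 0,0,0,-32,0, 0,0,0,-40,0]'
python3 -m jog '[0,0,0,-8,0, 0,0,0,-16,0, 0,0,0,-24,0, 0,0,0,-32,0, 0,0,0,-40,0]'
python3 -m jog '[0,0,0,-8,0, 0,0,0,-16,0, 0,0,0,-24,0, 0,0,0,-32,0, 0,0,0,-40,0]'
python3 -m jog '[0,0,0,-6,0, 0,0,0,-11,0, 0,0,0,-11,0, 0,0,0,-11,0, 0,0,0,-11,0]'
python3 -c "
from h import *;go([.4985,.0795,.23],88.3);print(status.get_obs()['torque'])"
```

```text
time_s: 5.7
eef_pos: [0.5002, 0.0792, 0.0697]
eef_rot: [0.49, 0.511, 0.488, -0.51]
wrist_force: [3.2, -0.3, -11.2]
opening: 0.149
time_s: 6.2
eef_pos: [0.5011, 0.0797, 0.0698]
eef_rot: [0.636, 0.313, 0.633, -0.312]
wrist_force: [6.5, 1.5, -15.1]
opening: 0.147
time_s: 6.7
eef_pos: [0.5015, 0.0805, 0.0699]
eef_rot: [0.705, 0.078, 0.701, -0.076]
wrist_force: [8.0, 6.0, -16.9]
opening: 0.151
time_s: 7.2
eef_pos: [0.5015, 0.0808, 0.0698]
eef_rot: [0.709, 0.012, 0.705, -0.01]
wrist_force: [8.5, 7.5, -14.9]
opening: 0.144
shift [-160.2   -1.    -2. ] yaw -0.1 q6 -1.62
[ 1.28978306 -1.29128802  0.0055143 ]
```

```bash
python3 -m jog '[0,0,0,0,50, 0,0,0,0,50, 0,0,0,0,60, 0,0,0,0,60, 0,0,0,0,60]'
python3 -m jog '[-30,0,0,0,60, -65,0,0,0,100, -100,0,0,0,100, -135,0,0,0,100, -160,0,0,0,100]'
cat >> h.py <<'E'
def pots(save=None,cam='top'):
    im=optics.camera(cam); g=im.max(2)
    if save: cv2.imwrite('pics/'+save,im[:,:,::-1])
    m=cv2.morphologyEx((g<70).astype(np.uint8),cv2.MORPH_OPEN,np.ones((5,5)))
    n,l,st,ce=cv2.connectedComponentsWithStats(m)
    for i in range(1,n):
        if 150<st[i,4]<900: print(ce[i].round(1),st[i,2:],px2w(cam,*ce[i],.07)[:2].round(4))
E
python3 -c "
from h import *
snap('wrist','w2.png',scale=1.42);pots('top2.png');go([.6475,-.0775,.15],88.3)"
```

```text
time_s: 7.7
eef_pos: [0.4993, 0.0797, 0.0697]
eef_rot: [0.707, 0.011, 0.707, -0.011]
wrist_force: [-0.2, -0.4, 0.3]
opening: 0.603
time_s: 8.2
eef_pos: [0.4997, 0.0798, 0.2321]
eef_rot: [0.708, 0.011, 0.706, -0.011]
wrist_force: [0.2, -1.0, 0.0]
opening: 1.0
[446.6 235.3] [ 10 114 711] [ 0.5179 -0.437 ]
[343.5 191.7] [ 18  19 287] [ 0.6307 -0.1911]
[349.5 227.6] [ 18  19 233] [ 0.5431 -0.2025]
[243.1 252.4] [ 13  26 230] [0.4902 0.0562]
[358.  272.8] [ 15  18 205] [ 0.434  -0.2189]
[232.3 329.6] [ 12 102 558] [0.3068 0.0863]
[308.6 285.1] [ 17  14 159] [ 0.4078 -0.0992]
[217.8 407.1] [  9  27 195] [0.1252 0.1247]
[531.2 414.4] [ 61  12 324] [ 0.0859 -0.6207]
shift [  85.2 -152.6  150. ] yaw -0.0 q6 -1.62
```

View pics/w2.png

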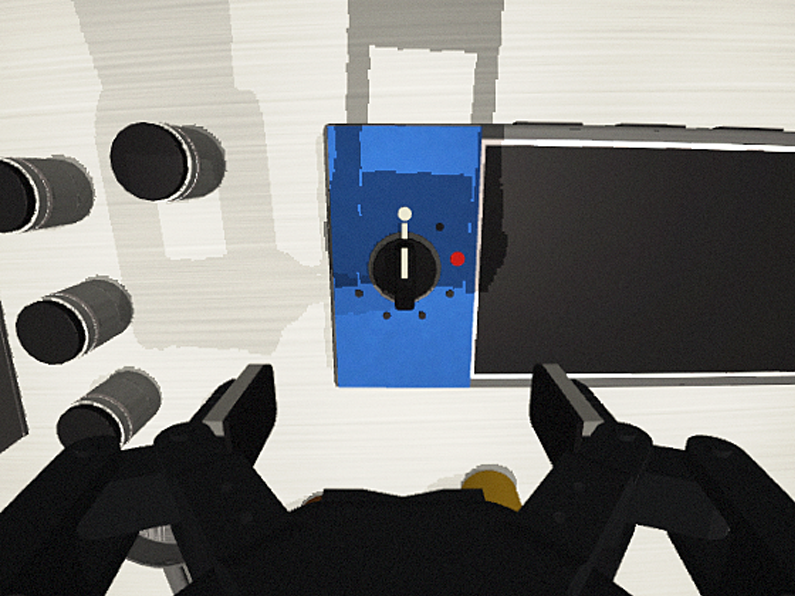

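The dial is at off: the pointer sits on the white dot at (404,214). Now for canister a.

```bash
python3 -m jog '[0,-35,35,0,100, 0,-75,75,0,100, 20,-115,115,0,100, 50,-150,147,0,100, 85,-152.5,149.5,0,100]'
python3 -m jog '[30,0,0,0,100, 60,0,0,0,100, 90,0,0,0,100, 118,0,0,0,100, 122,0,0,0,100]'
python3 -m jog '[0,0,0,0,50, 0,0,0,0,50, 0,0,0,0,50, 0,0,0,0,50, 0,0,0,0,50]'
python3 -m jog '[-10,0,0,0,50, -25,0,0,0,50, -45,0,0,0,50, -60,0,0,0,50, -60,0,0,0,50]'
python3 -m jog '[-40,0,0,0,50, -80,0,0,0,50, -80,0,0,0,50, -80,0,0,0,50, -80,0,0,0,50]'
python3 -c "
from h import *
print(status.get_obs()['wrist_force'])
y=np.array([.0297,.9996]);x=np.array([.9996,-.0297]);o=np.array([.5047,.2874])
for i in(-45,45):
  for j in(-95,0,95): print(i,j,o+x*i/1000+y*j/1000)
"
```

```text
time_s: 8.8
eef_pos: [0.6474, -0.0807, 0.1466]
eef_rot: [0.709, 0.011, 0.705, -0.012]
wrist_force: [0.5, 0.4, -0.1]
opening: 1.0
time_s: 9.3
eef_pos: [0.6393, -0.0757, 0.0177]
eef_rot: [0.704, 0.012, 0.71, -0.01]
wrist_force: [-0.2, 0.4, -0.9]
opening: 1.0
time_s: 9.8
eef_pos: [0.6449, -0.0772, 0.0252]
eef_rot: [0.708, 0.01, 0.706, -0.011]
wrist_force: [-1.1, -0.4, 6.0]
opening: 0.64
time_s: 10.3
eef_pos: [0.6455, -0.0773, 0.0867]
eef_rot: [0.709, 0.01, 0.705, -0.011]
wrist_force: [0.1, -0.4, -3.4]
opening: 0.642
time_s: 10.8
eef_pos: [0.6419, -0.0763, 0.1608]
eef_rot: [0.706, 0.011, 0.708, -0.01]
wrist_force: [-0.5, 0.2, -4.5]
opening: 0.641
[-0.52097065  0.17989999 -4.52767351]
-45 -95 [0.4568965 0.1937745]
-45 0 [0.459718  0.2887365]
-45 95 [0.4625395 0.3836985]
45 -95 [0.5468605 0.1911015]
45 0 [0.549682  0.2860635]
45 95 [0.5525035 0.3810255]
```

Canister a is full: about 4.5 N while moving and 3.4 N earlier. It goes to the far plate slot.

```bash
python3 -c "
from h import *
print(status.get_obs()['wrist_force'])
go([.5525,.381,.165],88.3)"
```

```text
[-0.52097065  0.17989999 -4.52767351]
shift [  -3.4  454.4 -103.3] yaw -0.0 q6 -1.84
```

```bash
python3 -m jog '[0,25,-8,0,50, 0,70,-18,0,50, 0,115,-28,0,50, 0,160,-38,0,50, 0,205,-48,0,50]'
python3 -m jog '[0,45,-10,0,50, 0,90,-20,0,50, 0,135,-30,0,50, 0,180,-40,0,50, 0,215,-48,0,50]'
python3 -m jog '[0,20,-4,0,50, 0,34,-7,0,50, 0,34,-7,0,50, 0,34,-7,0,50, 0,34,-7,0,50]'
python3 -c "
from h import *
print(status.get_obs()['wrist_force'])
go([.5525,.381,.078],88.3)"
```

```text
time_s: 11.3
eef_pos: [0.5996, 0.1311, 0.1604]
eef_rot: [0.705, 0.011, 0.709, -0.011]
wrist_force: [1.3, -0.2, -3.0]
opening: 0.641
time_s: 11.8
eef_pos: [0.5578, 0.3481, 0.1602]
eef_rot: [0.705, 0.01, 0.709, -0.011]
wrist_force: [-0.2, -0.7, -3.7]
opening: 0.638
time_s: 12.3
eef_pos: [0.5546, 0.3787, 0.1626]
eef_rot: [0.707, 0.011, 0.707, -0.012]
wrist_force: [0.1, -1.1, -3.8]
opening: 0.64
[ 0.0871534  -1.07394396 -3.81433225]
shift [84.6  2.3 -2.1] yaw -0.1 q6 -1.12
```

```bash
python3 -m jog '[25,2,-2,0,50, 50,2,-2,0,50, 70,2,-2,0,50, 82,2,-2,0,50, 86,2,-2,0,50]'
python3 -m jog '[0,0,0,0,50, 1,0,0,0,50, 1,0,0,0,50, 1,0,0,0,50, 1,0,0,0,50]'
```

```text
time_s: 12.8
eef_pos: [0.552, 0.3809, 0.0756]
eef_rot: [0.706, 0.011, 0.708, -0.012]
wrist_force: [0.1, -0.3, -3.0]
opening: 0.64
time_s: 13.3
eef_pos: [0.5527, 0.3824, 0.0768]
eef_rot: [0.707, 0.011, 0.707, -0.011]
wrist_force: [0.3, -0.5, -3.9]
opening: 0.637
```

```bash
python3 -m jog '[1,0,0,0,50, 2,0,0,0,50, 2,0,0,0,50, 2,0,0,0,50, 2,0,0,0,50]'
python3 -m jog '[1,0,0,0,50, 1.5,0,0,0,50, 1.5,0,0,0,50, 1.5,0,0,0,50, 1.5,0,0,0,50]'
```

```text
time_s: 13.8
eef_pos: [0.5526, 0.3824, 0.0753]
eef_rot: [0.707, 0.011, 0.707, -0.011]
wrist_force: [-3.2, -1.9, 6.1]
opening: 0.639
time_s: 14.3
eef_pos: [0.5526, 0.3824, 0.0752]
eef_rot: [0.707, 0.011, 0.707, -0.011]
wrist_force: [-7.3, -4.7, 14.5]
opening: 0.643
```

```bash
python3 -m jog '[0,0,0,0,100, 0,0,0,0,100, 0,0,0,0,100, 0,0,0,0,100, 0,0,0,0,100]'
python3 -m jog '[-30,0,0,0,100, -60,0,0,0,100, -90,0,0,0,100, -90,-40,-10,0,100, -90,-80,-20,0,100]'
python3 -c "
from h import *
pots('top3.png')
go([.419,-.094,.165],88.3)"
```

```text
time_s: 14.8
eef_pos: [0.5524, 0.3822, 0.0724]
eef_rot: [0.707, 0.011, 0.707, -0.011]
wrist_force: [-0.7, 0.4, 0.4]
opening: 0.995
time_s: 15.3
eef_pos: [0.5305, 0.3029, 0.1641]
eef_rot: [0.708, 0.01, 0.706, -0.01]
wrist_force: [-0.3, -0.9, -0.4]
opening: 1.001
[446.6 235.4] [ 10 114 694] [ 0.5176 -0.437 ]
[234.1 247.5] [ 19  19 265] [0.5025 0.0777]
[531.  414.5] [ 61  11 312] [ 0.0857 -0.6203]
shift [  -1.1 -394.2  -96.6] yaw -0.1 q6 -1.22
```

```bash
python3 -c "
import cv2
im=cv2.imread('pics/top3.png');cv2.imwrite('pics/top3b.png',cv2.resize(im[150:320,70:470],None,fx=2,fy=2,interpolation=cv2.INTER_CUBIC))"
```

```text
(no output)
```

View pics/top3b.png

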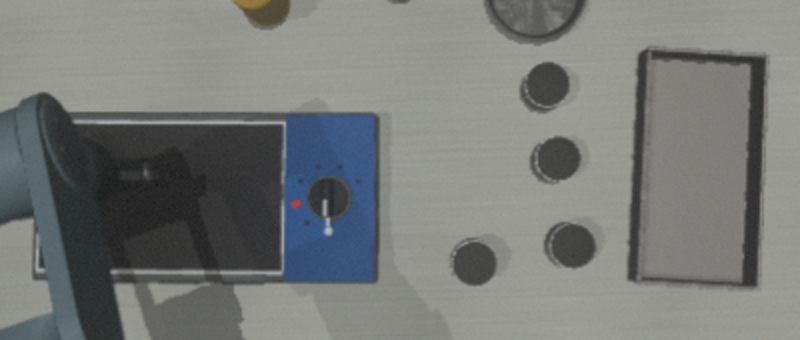

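Four canisters remain, at full-frame pixels (343.5,192), (349.5,229), (356.5,272) and (307.5,281), all unmoved. Next is e.

```bash
python3 -m jog '[0,-40,-10,0,100, 0,-80,-20,0,100, 0,-120,-30,0,100, 0,-160,-40,0,100, 0,-200,-50,0,100]'
python3 -m jog '[0,-45,-10,0,100, 0,-90,-20,0,100, 0,-135,-32,0,100, 0,-180,-42,0,100, 0,-194,-46.5,0,100]'
python3 -m jog '[30,0,0,0,100, 60,0,0,0,100, 90,0,0,0,100, 120,0,0,0,100, 134,0,0,0,100]'
python3 -c "
from h import *
go([.419,-.094,.027],88.3)"
```

```text
time_s: 15.85
eef_pos: [0.4733, 0.1031, 0.1627]
eef_rot: [0.707, 0.011, 0.707, -0.011]
wrist_force: [0.7, 0.2, 0.4]
opening: 0.998
time_s: 16.35
eef_pos: [0.4209, -0.0915, 0.163]
eef_rot: [0.707, 0.011, 0.707, -0.013]
wrist_force: [-0.0, 0.2, 0.5]
opening: 0.997
time_s: 16.85
eef_pos: [0.42, -0.0873, 0.0263]
eef_rot: [0.706, 0.011, 0.708, -0.01]
wrist_force: [-0.4, 1.0, -0.1]
opening: 1.003
shift [-0.7 -6.7 -0.8] yaw -0.1 q6 -2.02
```

```bash
python3 -m jog '[0,-5,0,0,100, 0,-5,0,0,50, 0,-5,0,0,50, 0,-5,0,0,50, 0,-5,0,0,50]'
python3 -m jog '[-10,0,0,0,50, -25,0,0,0,50, -45,0,0,0,50, -70,0,0,0,50, -100,0,0,0,50]'
python3 -m jog '[-30,0,0,0,50, -40,0,0,0,50, -40,0,0,0,50, -40,0,0,0,50, -40,0,0,0,50]'
python3 -c "
from h import *
print(status.get_obs()['wrist_force'])
go([.5497,.286,.165],88.3)"
```

```text
time_s: 17.35
eef_pos: [0.4226, -0.0939, 0.0303]
eef_rot: [0.708, 0.01, 0.706, -0.011]
wrist_force: [-1.7, -0.6, 6.1]
opening: 0.638
time_s: 17.85
eef_pos: [0.4203, -0.0923, 0.1294]
eef_rot: [0.706, 0.011, 0.708, -0.01]
wrist_force: [0.8, 0.6, -3.9]
opening: 0.64
time_s: 18.35
eef_pos: [0.4201, -0.0924, 0.1669]
eef_rot: [0.706, 0.011, 0.708, -0.01]
wrist_force: [0.7, 0.1, -4.3]
opening: 0.635
[ 0.70839767  0.06034988 -4.27083213]
shift [  2.1 382.2 118. ] yaw -0.0 q6 -2.03
```

Canister e is full (4.3 N). It goes to the middle slot.

```bash
python3 -m jog '[0,20,6,0,50, 0,60,18,0,50, 0,100,30,0,50, 0,145,44,0,50, 0,190,58,0,50]'
python3 -m jog '[0,45,14,0,50, 0,90,28,0,50, 0,135,42,0,50, 0,175,55,0,50, 0,189,60,0,50]'
python3 -m jog '[0,0,0,0,50, 0,0,0,0,50, 20,0,0,0,50, 40,0,0,0,50, 55,0,0,0,50]'
python3 -c "
from h import *
print(status.get_obs()['wrist_force'])
go([.5497,.283,.083],88.3)"
```

```text
time_s: 18.85
eef_pos: [0.4845, 0.0968, 0.167]
eef_rot: [0.706, 0.011, 0.708, -0.011]
wrist_force: [1.2, -0.5, -2.9]
opening: 0.634
time_s: 19.35
eef_pos: [0.5504, 0.2858, 0.1662]
eef_rot: [0.706, 0.01, 0.708, -0.01]
wrist_force: [0.6, 0.1, -3.6]
opening: 0.637
time_s: 19.85
eef_pos: [0.5498, 0.2805, 0.1117]
eef_rot: [0.706, 0.011, 0.708, -0.012]
wrist_force: [-0.4, 0.2, -4.1]
opening: 0.637
[-0.38657087  0.16652548 -4.05157426]
shift [28.7  2.5 -0.1] yaw -0.1 q6 -1.26
```

```bash
python3 -m jog '[15,1,0,0,50, 27,1,0,0,50, 29,1,0,0,50, 30,1,0,0,50, 31,1,0,0,50]'
python3 -m jog '[1,0,0,0,50, 1,0,0,0,50, 1,0,0,0,50, 1,0,0,0,50, 1,0,0,0,50]'
```

```text
time_s: 20.35
eef_pos: [0.5515, 0.2834, 0.0834]
eef_rot: [0.708, 0.011, 0.707, -0.011]
wrist_force: [0.3, 0.8, -3.7]
opening: 0.637
time_s: 20.85
eef_pos: [0.5509, 0.2832, 0.0818]
eef_rot: [0.707, 0.011, 0.707, -0.011]
wrist_force: [-0.4, 1.5, -4.7]
opening: 0.638
```

```bash
python3 -m jog '[1,0,0,0,50, 2,0,0,0,50, 2,0,0,0,50, 2,0,0,0,50, 2,0,0,0,50]'
```

```text
time_s: 21.35
eef_pos: [0.551, 0.2833, 0.0804]
eef_rot: [0.707, 0.011, 0.707, -0.011]
wrist_force: [-2.2, -0.5, 6.0]
opening: 0.642
```

```bash
python3 -m jog '[0,0,0,0,100, 0,0,0,0,100, 0,0,0,0,100, 0,0,0,0,100, 0,0,0,0,100]'
python3 -m jog '[-30,0,0,0,100, -60,0,0,0,100, -85,0,0,0,100, -85,-30,-7,0,100, -85,-70,-15,0,100]'
python3 -c "
from h import *
go([.438,-.212,.160],88.3)"
```

```text
time_s: 21.85
eef_pos: [0.5509, 0.2832, 0.0796]
eef_rot: [0.707, 0.011, 0.707, -0.011]
wrist_force: [0.3, 0.0, 0.0]
opening: 1.004
time_s: 22.35
eef_pos: [0.5344, 0.2143, 0.1661]
eef_rot: [0.708, 0.01, 0.706, -0.009]
wrist_force: [0.2, -1.1, -1.2]
opening: 1.0
shift [   5.4 -428.9  -84.6] yaw 0.1 q6 -1.37
```

```bash
python3 -m jog '[0,-45,-9,0,100, 0,-90,-18,0,100, 0,-135,-27,0,100, 0,-180,-36,0,100, 0,-220,-44,0,100]'
python3 -m jog '[0,-45,-9,0,100, 0,-90,-18,0,100, 0,-135,-27,0,100, 0,-180,-36,0,100, 0,-209,-41,0,100]'
python3 -m jog '[0,0,0,0,100, 30,0,0,0,100, 60,0,0,0,100, 90,0,0,0,100, 110,0,0,0,100]'
python3 -c "
from h import *
go([.438,-.212,.03],88.3)"
```

```text
time_s: 22.85
eef_pos: [0.4824, -0.0067, 0.1649]
eef_rot: [0.707, 0.011, 0.707, -0.011]
wrist_force: [0.0, -0.3, 0.1]
opening: 1.0
time_s: 23.35
eef_pos: [0.4349, -0.2154, 0.165]
eef_rot: [0.707, 0.011, 0.707, -0.012]
wrist_force: [0.4, 0.5, 0.5]
opening: 1.001
time_s: 23.85
eef_pos: [0.435, -0.2109, 0.0527]
eef_rot: [0.706, 0.011, 0.708, -0.01]
wrist_force: [0.5, -0.2, -0.4]
opening: 1.001
shift [22.7 -1.1  3. ] yaw -0.0 q6 -2.24
```

```bash
python3 -m jog '[15,-1,3,0,100, 23,-1,3,0,100, 23,-1,3,0,50, 23,-1,3,0,50, 23,-1,3,0,50]'
python3 -m jog '[0,0,0,0,50, 0,0,0,0,50, -15,0,0,0,50, -40,0,0,0,50, -70,0,0,0,50]'
python3 -m jog '[-30,0,0,0,50, -60,0,0,0,50, -60,0,0,0,50, -60,0,0,0,50, -60,0,0,0,50]'
python3 -c "
from h import *
print(status.get_obs()['wrist_force'])
go([.5469,.188,.165],88.3)"
```

```text
time_s: 24.35
eef_pos: [0.4397, -0.2141, 0.033]
eef_rot: [0.708, 0.01, 0.706, -0.011]
wrist_force: [0.8, -0.1, -0.4]
opening: 0.637
time_s: 24.85
eef_pos: [0.4376, -0.2128, 0.1015]
eef_rot: [0.706, 0.011, 0.708, -0.01]
wrist_force: [0.0, -0.5, -1.7]
opening: 0.639
time_s: 25.35
eef_pos: [0.4378, -0.2129, 0.1603]
eef_rot: [0.706, 0.011, 0.708, -0.01]
wrist_force: [0.1, -0.4, -1.7]
opening: 0.639
[ 0.07756094 -0.41277291 -1.66239995]
shift [ -4.3 404.1  96.8] yaw -0.0 q6 -2.24
```

Canister d is empty (about 1.7 N against about 4.2 N for a full one). It goes in the tub.

```bash
python3 -c "
from h import *
go([.436,-.366,.160],85)"
python3 -m jog '[0,-25,0,0,50, 0,-60,1,1,50, 0,-100,2,2,50, 0,-140,3,3,50, 0,-153,3,3,50]'
python3 -c "
from h import *
go([.436,-.366,.040],85)"
```

```text
shift [ 1.000e-01 -1.531e+02  2.900e+00] yaw 3.3 q6 -2.24
time_s: 25.85
eef_pos: [0.436, -0.3695, 0.1599]
eef_rot: [0.706, 0.031, 0.707, -0.03]
wrist_force: [-1.0, 1.3, -0.4]
opening: 0.637
shift [ 1.199e+02  3.400e+00 -1.000e-01] yaw 0.1 q6 -2.39
```

```bash
python3 -m jog '[0,1,0,0,50, 30,1,0,0,50, 60,1,0,0,50, 90,1,0,0,50, 115,1,0,0,50]'
python3 -m jog '[5,0,0,0,50, 6,0,0,0,50, 6,0,0,0,50, 6,0,0,0,50, 6,0,0,0,50]'
```

```text
time_s: 26.35
eef_pos: [0.4364, -0.3625, 0.0441]
eef_rot: [0.706, 0.03, 0.707, -0.028]
wrist_force: [-0.7, 0.2, -1.2]
opening: 0.641
time_s: 26.85
eef_pos: [0.4376, -0.366, 0.0417]
eef_rot: [0.707, 0.029, 0.706, -0.03]
wrist_force: [0.4, -0.3, -0.4]
opening: 0.639
```

```bash
python3 -m jog '[2,0,0,0,50, 4,0,0,0,50, 4,0,0,0,50, 4,0,0,0,50, 4,0,0,0,50]'
python3 -m jog '[0,0,0,0,100, 0,0,0,0,100, 0,0,0,0,100, 0,0,0,0,100, 0,0,0,0,100]'
python3 -m jog '[-30,0,0,0,100, -60,0,0,0,100, -90,0,0,0,100, -120,0,0,-3,100, -120,0,0,-3,100]'
python3 -c "
from h import *
go([.541,-.198,.160],88.3)"
```

```text
time_s: 27.35
eef_pos: [0.4374, -0.366, 0.0378]
eef_rot: [0.707, 0.029, 0.706, -0.029]
wrist_force: [-2.1, 2.1, 9.2]
opening: 0.637
time_s: 27.85
eef_pos: [0.4371, -0.3656, 0.0365]
eef_rot: [0.706, 0.029, 0.707, -0.029]
wrist_force: [0.5, 0.5, -0.1]
opening: 1.0
time_s: 28.35
eef_pos: [0.4392, -0.3681, 0.1617]
eef_rot: [0.709, 0.008, 0.705, -0.013]
wrist_force: [-0.0, -1.1, 0.1]
opening: 0.994
shift [  1.  173.   96.9] yaw 0.0 q6 -2.45
```

```bash
python3 -c "
from h import *
im=optics.camera('top');cv2.imwrite('pics/top4.png',im[:,:,::-1]); r=cv2.imread('pics/top3.png')
for n,u,v in[('b',343.5,192),('c',349.5,229)]:
    u,v=int(u),int(v);t=r[v-16:v+16,u-16:u+16];s=im[:,:,::-1][v-45:v+45,u-45:u+45].copy()
    m=cv2.matchTemplate(s,t,cv2.TM_CCOEFF_NORMED);_,x,_,l=cv2.minMaxLoc(m);print(n,x,l[0]-29,l[1]-29)
"
python3 -m jog '[0,40,22,0,100, 0,80,45,0,100, 0,120,68,0,100, 0,160,90,0,100, 0,173,97,0,100]'
python3 -m jog '[0,0,0,0,100, 30,0,0,0,100, 60,0,0,0,100, 90,0,0,0,100, 115,0,0,0,100]'
python3 -c "
from h import *
go([.541,-.197,.03],88.3)"
```

```text
b 0.9981595873832703 0 0
c 0.9981640577316284 0 0
time_s: 28.9
eef_pos: [0.5399, -0.1915, 0.155]
eef_rot: [0.706, 0.011, 0.708, -0.009]
wrist_force: [0.1, -0.5, 0.0]
opening: 1.001
time_s: 29.4
eef_pos: [0.5375, -0.1967, 0.0392]
eef_rot: [0.706, 0.012, 0.708, -0.011]
wrist_force: [0.3, 0.4, -0.5]
opening: 1.001
shift [ 9.2 -0.2  3.5] yaw -0.1 q6 -2.1
```

```bash
python3 -m jog '[8,0,2,0,100, 12,0,2,0,100, 12,0,2,0,50, 12,0,2,0,50, 12,0,2,0,50]'
python3 -m jog '[0,0,0,0,50, 0,0,0,0,50, -15,0,0,0,50, -40,0,0,0,50, -70,0,0,0,50]'
python3 -m jog '[-30,0,0,0,50, -60,0,0,0,50, -65,0,0,0,50, -65,0,0,0,50, -65,0,0,0,50]'
python3 -c "
from h import *
print(status.get_obs()['wrist_force'])
go([.5469,.188,.165],88.3);go([.512,-.3725,.16],85)"
```

```text
time_s: 29.9
eef_pos: [0.5429, -0.1971, 0.0318]
eef_rot: [0.708, 0.01, 0.706, -0.012]
wrist_force: [-0.3, -2.1, 5.3]
opening: 0.639
time_s: 30.4
eef_pos: [0.5398, -0.1944, 0.0995]
eef_rot: [0.706, 0.012, 0.708, -0.01]
wrist_force: [-0.3, -0.7, -3.3]
opening: 0.634
time_s: 30.9
eef_pos: [0.5402, -0.1949, 0.1628]
eef_rot: [0.706, 0.011, 0.708, -0.01]
wrist_force: [-1.1, 0.7, -4.4]
opening: 0.634
[-1.10909709  0.70884071 -4.4333266 ]
shift [ -1.5 382.9  -4.9] yaw -0.0 q6 -2.09
shift [   2.6 -178.4  -22.7] yaw 3.3 q6 -2.09
```

Canister c is full. It goes to the near plate slot.

```bash
python3 -m jog '[0,20,0,0,50, 0,60,-1,0,50, 0,105,-2,0,50, 0,150,-2,0,50, 0,195,-3,0,50]'
python3 -m jog '[0,45,0,0,50, 0,90,-1,0,50, 0,135,-1,0,50, 0,175,-2,0,50, 0,187,-2,0,50]'
python3 -m jog '[0,0,0,0,50, 0,0,0,0,50, 20,0,0,0,50, 45,0,0,0,50, 60,0,0,0,50]'
python3 -c "
from h import *
print(status.get_obs()['wrist_force'])
go([.5469,.188,.085],88.3)"
```

```text
time_s: 31.4
eef_pos: [0.5426, 0.0011, 0.1622]
eef_rot: [0.706, 0.011, 0.708, -0.011]
wrist_force: [0.5, 1.4, -4.9]
opening: 0.637
time_s: 31.9
eef_pos: [0.5458, 0.19, 0.1621]
eef_rot: [0.705, 0.01, 0.709, -0.009]
wrist_force: [-0.0, -0.2, -4.2]
opening: 0.637
time_s: 32.4
eef_pos: [0.5468, 0.1843, 0.1023]
eef_rot: [0.706, 0.011, 0.708, -0.012]
wrist_force: [0.0, -0.5, -5.0]
opening: 0.634
[ 2.01607499e-03 -5.03608620e-01 -4.98441887e+00]
shift [17.3  3.7 -0. ] yaw -0.2 q6 -1.42
```

```bash
python3 -m jog '[10,1,0,0,50, 17,1,0,0,50, 19,1,0,0,50, 20,1,0,0,50, 20,1,0,0,50]'
python3 -m jog '[2,0,0,0,50, 2,0,0,0,50, 2,0,0,0,50, 2,0,0,0,50, 2,0,0,0,50]'
```

```text
time_s: 32.9
eef_pos: [0.5486, 0.1873, 0.0854]
eef_rot: [0.707, 0.011, 0.707, -0.011]
wrist_force: [1.1, -0.4, -4.6]
opening: 0.636
time_s: 33.4
eef_pos: [0.5481, 0.1873, 0.0828]
eef_rot: [0.707, 0.011, 0.707, -0.011]
wrist_force: [0.3, -0.8, -4.4]
opening: 0.637
```

```bash
python3 -m jog '[1,0,0,0,50, 2,0,0,0,50, 3,0,0,0,50, 3,0,0,0,50, 3,0,0,0,50]'
```

```text
time_s: 33.9
eef_pos: [0.5482, 0.1873, 0.0818]
eef_rot: [0.707, 0.011, 0.707, -0.011]
wrist_force: [-6.8, -0.5, 12.8]
opening: 0.642
```

Contact. I release and go to b, at about (0.632,-0.189).

```bash
python3 -m jog '[0,0,0,0,100, 0,0,0,0,100, 0,0,0,0,100, 0,0,0,0,100, 0,0,0,0,100]'
python3 -m jog '[-30,0,0,0,100, -60,0,0,0,100, -85,0,0,0,100, -85,-30,7,0,100, -85,-70,15,0,100]'
python3 -c "
from h import *
im=optics.camera('top');cv2.imwrite('pics/top5.png',im[:,:,::-1]); r=cv2.imread('pics/top3.png')
for n,u,v in[('b',343.5,192)]:
    u,v=int(u),int(v);t=r[v-16:v+16,u-16:u+16];s=im[:,:,::-1][v-45:v+45,u-45:u+45].copy()
    m=cv2.matchTemplate(s,t,cv2.TM_CCOEFF_NORMED);_,x,_,l=cv2.minMaxLoc(m);print(n,x,l[0]-29,l[1]-29)
go([.632,-.189,.160],88.3)"
```

```text
time_s: 34.4
eef_pos: [0.548, 0.1873, 0.0795]
eef_rot: [0.707, 0.011, 0.707, -0.011]
wrist_force: [0.1, 0.4, 0.1]
opening: 1.005
time_s: 34.9
eef_pos: [0.5616, 0.1176, 0.1661]
eef_rot: [0.708, 0.01, 0.706, -0.009]
wrist_force: [0.6, -0.1, 0.0]
opening: 1.001
b 0.9981200695037842 0 0
shift [   6.6 -297.5   78.8] yaw -0.1 q6 -1.55
```

```bash
python3 -m jog '[0,-45,12,0,100, 0,-90,24,0,100, 0,-135,36,0,100, 0,-180,48,0,100, 0,-220,58,0,100]'
python3 -m jog '[0,-45,10,0,100, 0,-78,21,0,100, 0,-78,21,0,100, 30,-78,21,0,100, 60,-78,21,0,100]'
python3 -c "
from h import *
go([.632,-.189,.03],88.3)"
```

```text
time_s: 35.45
eef_pos: [0.6124, -0.1071, 0.1645]
eef_rot: [0.707, 0.011, 0.707, -0.011]
wrist_force: [0.9, -0.7, 0.8]
opening: 1.003
time_s: 35.95
eef_pos: [0.6314, -0.1834, 0.1048]
eef_rot: [0.708, 0.011, 0.706, -0.011]
wrist_force: [-0.3, 0.3, -0.4]
opening: 0.998
shift [74.9 -5.5  0.6] yaw -0.1 q6 -2.0
```

```bash
python3 -m jog '[30,-4,1,0,100, 60,-4,1,0,100, 75,-4,1,0,100, 75,-4,1,0,100, 75,-4,1,0,50]'
python3 -m jog '[0,0,0,0,50, 0,0,0,0,50, 0,0,0,0,50, 0,0,0,0,50, -15,0,0,0,50]'
python3 -m jog '[-30,0,0,0,50, -60,0,0,0,50, -90,0,0,0,50, -115,0,0,0,50, -115,0,0,0,50]'
python3 -m jog '[0,0,0,0,50, 0,0,0,0,50, 0,0,0,0,50, 0,0,0,0,50, 0,0,0,0,50]'
python3 -c "
from h import *
print(status.get_obs()['wrist_force'])
go([.4597,.29,.165],88.3);go([.512,-.3725,.16],85)"
```

```text
time_s: 36.45
eef_pos: [0.6322, -0.1872, 0.0305]
eef_rot: [0.707, 0.011, 0.707, -0.011]
wrist_force: [0.9, 0.2, -0.5]
opening: 0.859
time_s: 36.95
eef_pos: [0.6306, -0.187, 0.0441]
eef_rot: [0.706, 0.011, 0.708, -0.01]
wrist_force: [-0.0, 0.8, -1.2]
opening: 0.636
time_s: 37.45
eef_pos: [0.6342, -0.1887, 0.1657]
eef_rot: [0.71, 0.009, 0.704, -0.012]
wrist_force: [0.1, -0.8, -1.1]
opening: 0.64
time_s: 37.95
eef_pos: [0.6313, -0.1873, 0.1587]
eef_rot: [0.707, 0.011, 0.708, -0.011]
wrist_force: [0.6, 0.6, -1.1]
opening: 0.638
[ 0.57638382  0.59983897 -1.1035758 ]
shift [  -5.7  471.8 -186. ] yaw -0.0 q6 -2.01
shift [  -1.3 -188.8 -113.6] yaw 3.3 q6 -2.01
```

Canister b is empty (1.1 N), so it goes in the tub at about (0.55,-0.376).

```bash
python3 -m jog '[0,-25,-10,0,50, 0,-65,-27,1,50, 0,-105,-45,2,50, 0,-145,-62,3,50, 0,-190,-76,3,50]'
python3 -m jog '[0,0,0,0,50, 0,0,0,0,50, 30,0,0,0,50, 60,0,0,0,50, 90,0,0,0,50]'
python3 -c "
from h import *
print(status.get_obs()['wrist_force']);go([.55,-.376,.04],85)"
```

```text
time_s: 38.45
eef_pos: [0.549, -0.3758, 0.1594]
eef_rot: [0.706, 0.029, 0.707, -0.029]
wrist_force: [0.2, 0.6, -1.3]
opening: 0.637
time_s: 38.95
eef_pos: [0.5508, -0.3733, 0.0688]
eef_rot: [0.707, 0.029, 0.706, -0.029]
wrist_force: [-0.4, -0.2, -1.6]
opening: 0.644
[-0.37642257 -0.1722032  -1.64935643]
shift [28.8 -2.8 -0.6] yaw 0.4 q6 -2.26
```

```bash
python3 -m jog '[15,0,0,0,50, 27,0,0,0,50, 30,0,0,0,50, 32,0,0,0,50, 32,0,0,0,50]'
python3 -m jog '[1,0,0,0,50, 2,0,0,0,50, 2,0,0,0,50, 2,0,0,0,100, 2,0,0,0,100]'
python3 -m jog '[0,0,0,0,100, 0,0,0,0,100, -30,0,0,0,100, -60,0,0,0,100, -90,0,0,0,100]'
python3 -m jog '[-40,0,0,0,100, -80,0,0,0,100, -100,0,0,0,100, -100,0,0,0,100, -100,0,0,0,100]'
python3 - <<'E'
from h import *
snap('scene','s6.png',scale=1.42); go([.4985,.0795,.23],88.3)
E
```

```text
time_s: 39.45
eef_pos: [0.5506, -0.3756, 0.0388]
eef_rot: [0.707, 0.029, 0.706, -0.03]
wrist_force: [0.8, -1.2, -1.4]
opening: 0.641
time_s: 39.95
eef_pos: [0.5501, -0.3753, 0.0361]
eef_rot: [0.707, 0.029, 0.706, -0.029]
wrist_force: [-0.0, -0.2, -0.5]
opening: 0.949
time_s: 40.45
eef_pos: [0.5497, -0.3749, 0.1263]
eef_rot: [0.706, 0.03, 0.707, -0.029]
wrist_force: [0.3, 0.2, 0.2]
opening: 1.002
time_s: 40.95
eef_pos: [0.5498, -0.3749, 0.2253]
eef_rot: [0.706, 0.029, 0.707, -0.029]
wrist_force: [0.6, -0.1, -0.6]
opening: 0.999
shift [ -5.2 448.2 -88.2] yaw -3.0 q6 -2.26
```

View pics/s6.png

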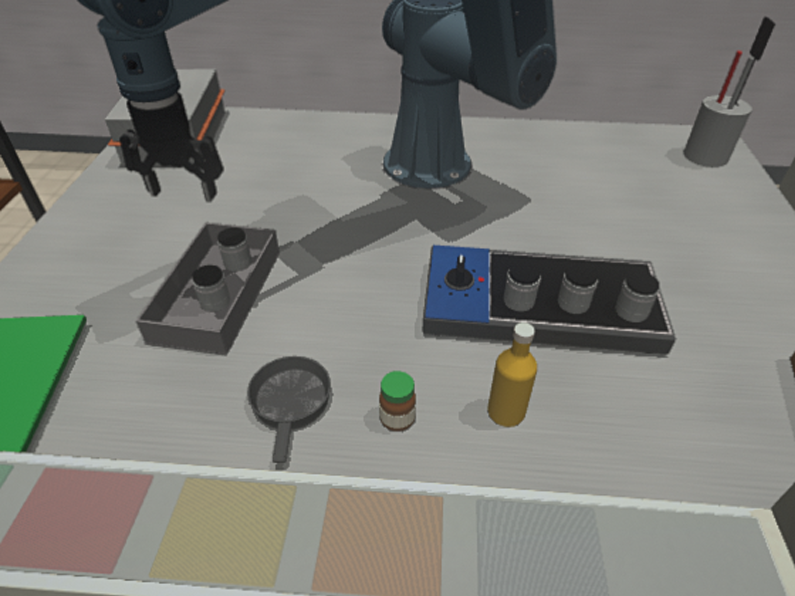

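Three canisters stand on the plate and two in the tub, all upright, with no others on the table. Now the dial goes to red, +80°.

```bash
python3 -m jog '[0,45,-9,-1,100, 0,90,-18,-2,100, 0,135,-27,-3,100, 0,180,-36,-3,100, 0,225,-44,-3,100]'
python3 -m jog '[0,45,-5,0,100, 0,90,-10,0,100, 0,135,-15,0,100, 0,180,-20,0,100, 0,223,-24,0,100]'
python3 -m jog '[0,0,0,0,100, 0,0,0,0,100, 0,0,0,0,100, 0,0,0,0,60, 0,0,0,0,60]'
python3 -c "
from h import *
go([.4985,.0797,.069],88.3)"
```

```text
time_s: 41.5
eef_pos: [0.523, -0.1449, 0.2231]
eef_rot: [0.706, 0.012, 0.708, -0.01]
wrist_force: [2.1, 0.3, 0.4]
opening: 0.999
time_s: 42.0
eef_pos: [0.5057, 0.0784, 0.2235]
eef_rot: [0.706, 0.011, 0.708, -0.011]
wrist_force: [0.6, 0.7, -0.8]
opening: 1.001
time_s: 42.5
eef_pos: [0.5076, 0.0752, 0.2254]
eef_rot: [0.707, 0.011, 0.707, -0.012]
wrist_force: [0.0, 0.5, 0.4]
opening: 0.69
shift [156.4   4.2  -9.1] yaw -0.2 q6 -1.62
```

```bash
python3 -m jog '[0,4,-9,0,60, 45,4,-9,0,60, 90,4,-9,0,60, 130,4,-9,0,60, 156,4,-9,0,60]'
python3 -m jog '[0,0,0,0,0, 0,0,0,0,0, 0,0,0,0,0, 0,0,0,0,0, 0,0,0,0,0]'
python3 -m jog '[0,0,0,8,0, 0,0,0,16,0, 0,0,0,24,0, 0,0,0,32,0, 0,0,0,40,0]'
python3 -m jog '[0,0,0,8,0, 0,0,0,16,0, 0,0,0,24,0, 0,0,0,32,0, 0,0,0,40,0]'
python3 -m jog '[0,0,0,0,0, 0,0,0,0,0, 0,0,0,0,50, 0,0,0,0,60, 0,0,0,0,60]'
python3 -m jog '[0,0,0,0,60, -40,0,0,0,60, -80,0,0,0,60, -120,0,0,0,60, -160,0,0,0,60]'
python3 - <<'E'
from h import *
snap('wrist','w7.png',scale=1.42); print(tool())
E
```

```text
time_s: 43.0
eef_pos: [0.4963, 0.0807, 0.0669]
eef_rot: [0.706, 0.011, 0.708, -0.011]
wrist_force: [-1.0, -0.2, -0.3]
opening: 0.601
time_s: 43.5
eef_pos: [0.4997, 0.0808, 0.0715]
eef_rot: [0.708, 0.011, 0.706, -0.011]
wrist_force: [-2.9, 2.7, 7.2]
opening: 0.148
time_s: 44.0
eef_pos: [0.4998, 0.0811, 0.0715]
eef_rot: [0.661, 0.254, 0.659, -0.253]
wrist_force: [-1.2, 3.2, 6.9]
opening: 0.147
time_s: 44.5
eef_pos: [0.5, 0.0812, 0.0715]
eef_rot: [0.534, 0.465, 0.533, -0.463]
wrist_force: [0.0, 3.2, 6.3]
opening: 0.151
time_s: 45.0
eef_pos: [0.4988, 0.0805, 0.0699]
eef_rot: [0.535, 0.463, 0.534, -0.463]
wrist_force: [0.5, 0.9, 0.5]
opening: 0.603
time_s: 45.5
eef_pos: [0.4982, 0.0806, 0.2311]
eef_rot: [0.535, 0.463, 0.535, -0.463]
wrist_force: [1.1, -0.5, -0.4]
opening: 0.597
(array([0.5020143 , 0.08049486, 0.23862243]), array([[ 1.07849505e-02,  9.89554934e-01,  1.43752276e-01],
       [-9.04729428e-04,  1.43770235e-01, -9.89610682e-01],
       [-9.99941431e-01,  1.05428453e-02,  2.44583434e-03]]))
```

View pics/w7.png

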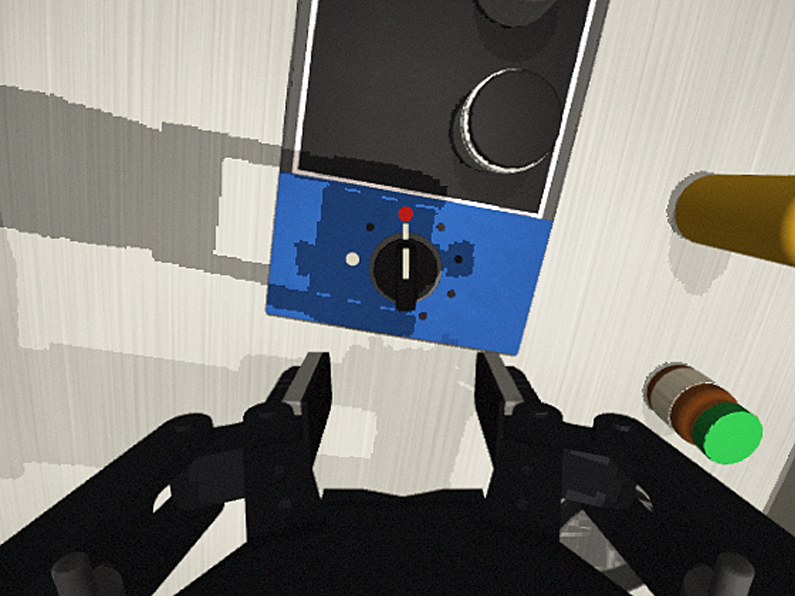

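The pointer is on the red dot (405,214). One last overall look before handing in.

```bash
python3 -m jog '[-20,0,0,0,60, -20,0,0,0,60, -20,0,0,0,60, -20,0,0,0,60, -20,0,0,0,60]'
python3 -c "
from h import *
snap('scene','s8.png',scale=1.42)"
```

```text
time_s: 46.05
eef_pos: [0.4978, 0.0807, 0.2481]
eef_rot: [0.534, 0.462, 0.535, -0.463]
wrist_force: [0.9, 0.7, -1.1]
opening: 0.602
```

View pics/s8.png

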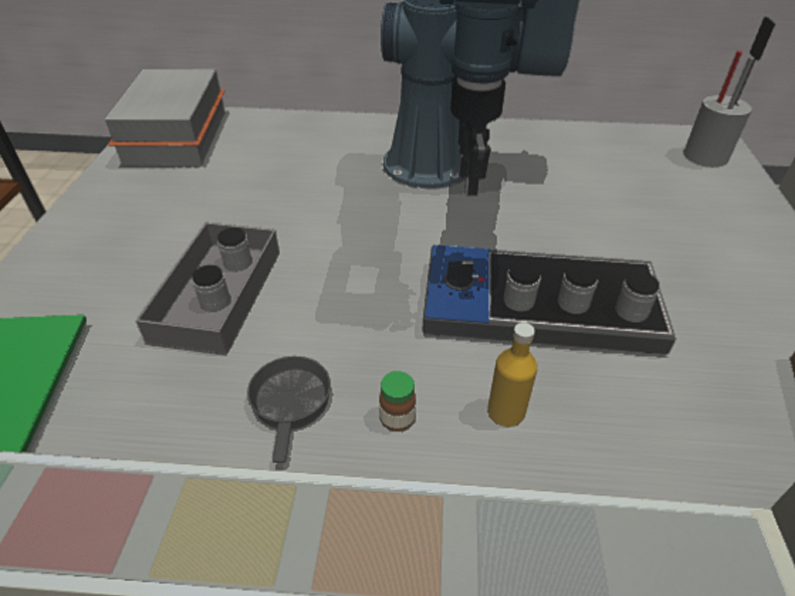

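All in place: three on the plate (522,288), (578,290) and (638,297), two in the tub, bystanders unmoved, and the robot clear of everything.

```bash
python3 -c "
from bench import hand_in
print(hand_in())"
```

```text
the job is handed in; nothing more can be done
None
```

I turned the dial back to off, sorted the five canisters by weight, turned the dial to the red dot and handed the job in at about 46 s. No verdict was reported.

- **Dial:** It started on the fifth click. The wrist camera showed the pointer on the white dot after the first turn and on the red dot after the last one, with the gripper released.
- **Full canisters:** Three pulled down with about 3.8 to 4.5 N and stand on the hot plate.
- **Empty canisters:** Two pulled down with about 1.1 to 1.7 N and stand in the tub.
- **Last scene picture:** All five canisters are upright in place, the oil bottle, spice jar and skillet look unmoved, and the robot touches nothing.

No check failed or disagreed. I saw no canister knocked aside. The only position discrepancy was about 5 mm between the cameras' estimates of where the canisters stood, which the grasps absorbed.

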